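# Move a feed roller from its saddle rack into the length gauge and press it home

## Task

The rubber feed roller lies loose in the two shallow saddles of the plywood rack. Pick it up without letting it roll off, lay it in the V rests of the metal length gauge and let go of it; then push the gauge's sprung plunger fully in, so that the roller slides along the V up against the end stop, and let the plunger spring back out. Leave the plug gauge and the tally counter where they stand.

Things in the scene. Friction and masses are not known exactly. Their poses are not given: they have to be found in the camera images.
- roller: Loose black rubber-covered feed roller, a cylinder 30 mm in diameter and 80 mm long, with a steel stub shaft (11 mm diameter, 8 mm long) on each end: 96 mm over all, both ends alike; 0.17 to 0.35 kg. Origin at its centre, on its axis; y runs along the cylinder; x and z turn with it as it rolls.
- rack: Fixed plywood rack where the roller starts: base 54 x 96 x 8 mm, two shallow V saddles 12 mm thick at y = -26 and +26 mm (40 mm free between for fingers). Faces rise at only 30 degrees, lips 9 mm below the roller's axis: a sideways push rolls it out. Origin: centre of the underside, z up, y along the roller, whose axis lies 46 mm above it.
- gauge: Fixed metal length gauge, base 54 x 164 x 10 mm. Two 90-degree V rests 12 mm thick at y = -26 and +26 mm (40 mm free between). A roller in them has its axis along y at x = 0, z = 46 mm; lips 5 mm below that axis. End stop at the +y end, plunger in an upright block (62 mm tall) at the -y end. Origin: centre of the underside below the middle of the rests, z up.
- stop_face (a point): Point on the inner face of the end stop (upright block 30 mm wide, 62 mm tall) where the roller's end meets it: gauge x = 0, y = +52, z = 46 mm. Against it the roller's centre is at gauge y = +4 mm. From here to the plunger's nose, let out, are 116.5 mm for the 96 mm roller to lie in (nose at y = -64.5 mm).
- plunger (a joint): How far the gauge's plunger is pushed in, m: 0 fully out, 0.020 fully in (hard stop); it moves along the gauge's +y. A spring returns it: 2 N at the start and 6 N fully in, and sliding the roller takes some 1.5 to 3.5 N more. Fully in, its 12 mm nose leaves the roller 0.5 mm from the end stop.
- plunger_face (a point): Centre of the outer, flat face of the plunger's round black head (26 mm in diameter, 10 mm thick) at the gauge's -y end; moves with the plunger. With the plunger out it lies at x = 0, y = -117 mm, 46 mm above the gauge's origin. Push it along the gauge's +y.
- plug_gauge: Bystander: grey steel double-ended plug gauge standing upright beyond the work, 28 mm in diameter, 83 mm tall. Origin at the centre of its underside.
- tally_counter: Bystander: small round grey hand tally counter lying on the table, 76 x 51 x 26 mm. Origin at the centre of its underside.
Mind the look-alikes: they are no part of the job. Leave any blue look-alike of the roller alone.

How it is judged:
On the way, in this order (a step that is already met when the one before it is completed fails the run):
1. the roller lies in both V rests of the gauge, between plunger and stop, and has been let go (x of roller in the frame of gauge between -0.004 and 0.004 m and z of roller in the frame of gauge between 0.042 and 0.05 m and angle between the y axis of roller and the y axis of gauge, either way round below 0.08 rad and y of roller in the frame of gauge between -0.022 and 0.01 m and contact force between the fingers and roller below 0.1 N), for 0.2 s.
2. the plunger is pushed fully in (18 of its 20 mm or more), with the roller still in the V rests (x of roller in the frame of gauge between -0.004 and 0.004 m and z of roller in the frame of gauge between 0.042 and 0.05 m and angle between the y axis of roller and the y axis of gauge, either way round below 0.08 rad and value of joint plunger above 0.018 m), for 0.1 s.
At the end, for the whole second after the job is handed in: The roller lies still in both V rests of the gauge (axis within 4 mm of the rests' middle and of its proper height, within 0.08 rad of the gauge's length), with its end no more than 4 mm from the end stop, and the plunger has sprung back to within 4 mm of fully out (x of roller in the frame of gauge between -0.004 and 0.004 m and z of roller in the frame of gauge between 0.042 and 0.05 m and angle between the y axis of roller and the y axis of gauge, either way round below 0.08 rad and y of roller in the frame of gauge between 0 and 0.008 m and value of joint plunger below 0.004 m and linear speed of roller below 0.02 m/s); the robot touches nothing.
It fails at once if the roller rolls off or is dropped (its axis lower than 30 mm above the table) (height (world z) of roller below 0.03 m).
It fails at once if the plug gauge is shifted by more than 30 mm or tipped (distance of plug_gauge from where it was at the start of the episode above 0.03 m or angle between plug_gauge's own z axis and vertical above 0.4 rad).
It fails at once if the tally counter is shifted by more than 30 mm (distance of tally_counter from where it was at the start of the episode above 0.03 m).
It also fails if it takes over 50 s, if anything falls off the work surface, if the arm or the gripper's body presses on something with over 40 N, if the wrist force passes 120 N, or if a joint passes its speed limit or range.

## Robot

A 6-joint arm with a two-finger parallel gripper is mounted at the origin on a cart in front of the work surface, level with it; the furniture and walls round the work are solid. World frame = base frame: x ahead of the robot, y to its left, z up, the work surface at z = 0. Lengths are in m, angles in rad, forces in N, time in s.
With the tool pointing down it reaches from about 0.375 to 0.975 m from the base axis. Payload 3.8 kg.
Tool frame: the origin (TCP) lies on the mounting face of the last link; the fingertips stand 173 mm ahead of it and the grasp point (between the pads) lies 155 mm ahead of it; z points along the fingers, y is the line along which they close (so a half turn about z gives the same grasp; the last joint's range is limited). The gripper opens to 85 mm and grips with 20 to 120 N. Pads are 22 mm wide; open, the fingers measure 114 mm over their backs; the gripper's body (76 mm by 85 mm) begins 54 mm behind the grasp point. The pads swing forward as they close: fully open they stand 13 mm farther back than shut.
Start: joints at [-1.232, 0.264, 1.604, -0, 1.274, -0.037], TCP at [0.248, -0.628, 0.405] pointing down, gripper open.
Joint ranges: [-2.63, 2.63], [-0.94, 2.18], [0.31, 2.57], [-1.31, 4.45], [0, 2.66], [-2.55, 2.55]. Speed limits (rad/s): [2.57, 2.57, 3.14, 3.14, 3.14, 3.14].

## Interface

Orientations are given as a rotation vector (axis times angle).
In Python, from workcell import bot gives the robot as it stands.
- The arm moves only by the tool drive_tool, never from a script. Its argument "increments" is a list of rows, each an object with "delta_pos": the shift along the tool's x, y, z in mm, a list of three; "turn": the turn about the tool's z in rad; "jaw": the opening, from -1 (shut) to 1 (fully open). A call has 1 to 8 rows; each row shifts and turns the commanded pose from where the row before left it, along the tool's axes as they then stand; what a row does not reach is not made up. A row lasts 1/12 s, in which the tool goes at most 41.7 mm and 7.16 degrees, less where a joint would pass 70% of its speed; a pose out of reach is approached as far as the arm can. A call is refused whole if a number of a shift passes 41.7 or a number of a turn 0.125, either way. A call with a gripper value outside its range is refused whole. The fingers move at their own pace and stop on an object; "grip_force" is the grip in N (left out, the last holds). Time passes only in rows, so rows that do not move let the fingers close. It gives the time, the measured TCP pose, the force, the opening and the grip force at its end, in the units of the state.
- bot.read_state(): the state, without advancing time (a new reading comes with each control period).
- bot.read_camera(name): name is "scene" or "top" or "wrist"; returns a dict with "pixels" (420x560x3 uint8, red, green, blue), "fovy" (degrees; the focal length in pixels is half the picture's height over the tangent of half this angle, whatever the lens; pixels are square), "cx", "cy" (the principal point, pixels), "camera_from_world" (4x4, takes a point from world to camera coordinates); the wrist camera has in their place "hand_eye" (4x4, takes a point from camera to tool coordinates, whose origin is the TCP and whose axes are the flange's). Camera axes: x right, y down, z forward; pixel columns grow to the right and rows downward; lengths in m; the calibration is good to about 2 mm. A picture is of the moment at which its call begins: read the wrist's pose just before it. There is no depth.
- bot.finish_job(): hands the job in; it is judged then, once.
The state is a dict: "time": time; "q": joint angles; "joint_vel": joint speeds; "joint_torque": joint torques, N m; "tool_pos": TCP position; "tcp_rot": TCP orientation; "wrist_force": force on the tool from outside, world axes, zero at the start; "torque": the same for the moment, N m; "width": opening from 0.0 (shut) to 1.0 (fully open); "grip_force": force on a finger pad.
Only numpy, scipy, OpenCV 4.12 (cv2) and the standard library are available. Lean on these libraries where they do the work, as an engineer would, in place of code of your own. Each camera call takes 0.05 s, during which the arm holds its last target. There are 200 camera calls.

## Working session

There is one attempt and no reset: what is moved stays moved. The work goes in short steps, Python scripts to look and compute and a tool call to move; the robot and the scene stay as the last step left them, time stands still between calls to the robot, and variables do not carry over. Pictures are saved under pics/ and viewed, at most 10 in all, crops included, and the job is handed in when it is done.

Besides the shell and the picture viewer there is one more tool, called after "Emit:" as name(argument=value, ...), one argument or row to a line, values as JSON. drive_tool: Moves the arm, as the interface text tells. Its arguments: {"type":"object","properties":{"increments":{"type":"array"},"grip_force":{"type":"number"}},"required":["increments"]}

```bash
mkdir -p pics; python3 - <<'E'
from workcell import bot
import cv2,pickle
d={}
for n in("scene","top"):
    r=bot.read_camera(n);d[n]=r
    cv2.imwrite(f"pics/{n}0.png",r["pixels"][:,:,::-1]); print(n,r["fovy"],r["cx"],r["cy"],r["camera_from_world"].tolist() if hasattr(r["camera_from_world"],'tolist') else r["camera_from_world"])
pickle.dump(d,open("cams.pkl","wb"))
print(bot.read_state())
E
```

```text
scene 55.601997285694885 281.7674911169567 207.63119132395573 [[0.5107100973331031, -0.859732755712837, -0.005897901018487995, -0.5789099571447268], [-0.487245554431337, -0.2837745968137577, -0.825871508099225, 0.22261528838765227], [0.7083551130392944, 0.4246546443377262, -0.5638275151794987, 0.6387932034224563], [0.0, 0.0, 0.0, 1.0]]
top 43.68391113056244 275.34083891472943 222.0660293997577 [[0.015352340287534101, -0.9993759128496452, 0.031813369259379234, -0.3601941681106266], [-0.9817782703472742, -0.021093894647772046, -0.1888557001588859, 0.5498534916898259], [0.18940890560269355, -0.028334297671312764, -0.9814893957928751, 0.8010236147878682], [0.0, 0.0, 0.0, 1.0]]
{'time': 0.1, 'q': array([-1.23187361e+00,  2.64698752e-01,  1.60523480e+00, -1.03295052e-05,
        1.27371600e+00, -3.69037244e-02]), 'joint_vel': array([-7.34564921e-07, -1.42966489e-03, -1.92141415e-03,  1.93543047e-04,
       -4.18826346e-04, -2.50159601e-04]), 'joint_torque': array([ 3.53634105e-04, -5.16709507e+01, -3.68588841e+01, -3.46964825e-06,
        6.32298645e-03,  6.16702721e-06]), 'tool_pos': array([ 0.2476451 , -0.62760046,  0.40347348]), 'tcp_rot': array([-3.08429154e+00, -5.86503673e-01,  5.01063320e-04]), 'wrist_force': array([ 0.16125185, -0.09915689,  0.02280556]), 'torque': array([-0.04017126,  0.03841455,  0.05777021]), 'grip_force': 0.0, 'width': 1.0084972251408346}
```

View pics/scene0.png

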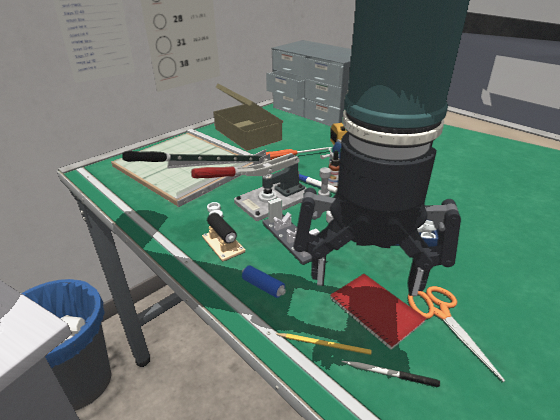

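View pics/top0.png

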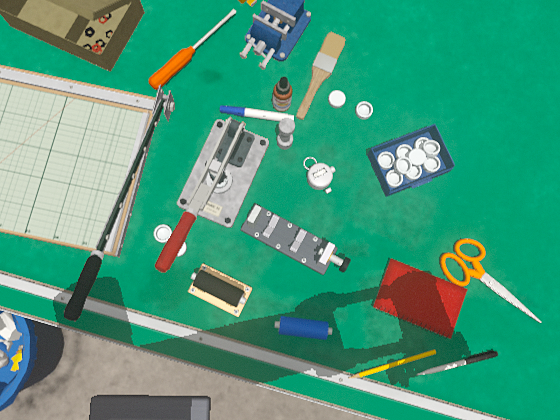

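The top view shows the rack and roller around (220,290). The gauge runs from about (247,215), its stop end, to the black plunger head at (345,264). The tally counter is at (319,175) and the plug gauge at (286,130). I'll crop in to get precise pixels.

```bash
python3 - <<'E'
import pickle,cv2
p=pickle.load(open("cams.pkl","rb"))["top"]["pixels"][:,:,::-1]
c=p[190:325,180:360]
cv2.imwrite("pics/crop.png",cv2.resize(c,None,fx=4.4,fy=4.4,interpolation=cv2.INTER_CUBIC))
E
```

```text
(no output)
```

View pics/crop.png

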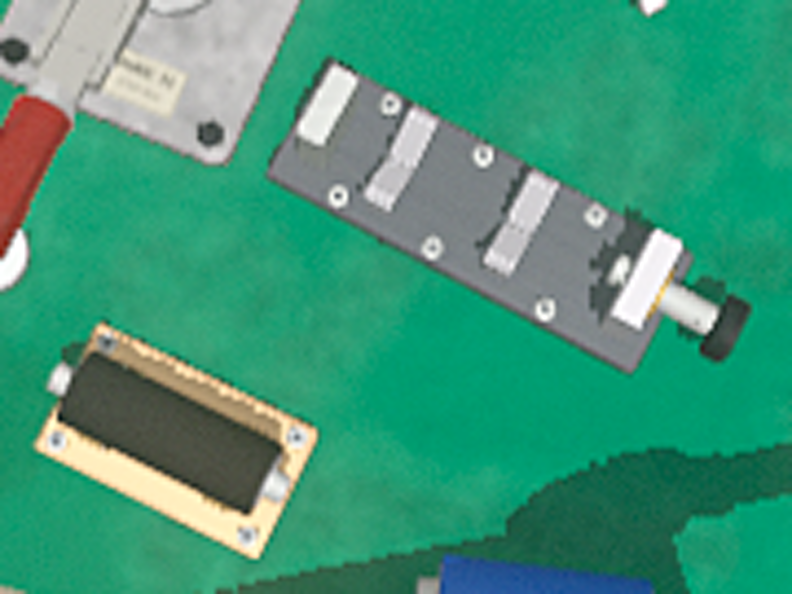

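```bash
cat > h.py <<'E'
import numpy as np,pickle
from scipy.optimize import least_squares
def proj(r,P):
    M=r["camera_from_world"];P=np.atleast_2d(P)@np.array(M)[:3,:3].T+np.array(M)[:3,3]
    f=210/np.tan(np.radians(r["fovy"]/2))
    return np.c_[r["cx"]+f*P[:,0]/P[:,2],r["cy"]+f*P[:,1]/P[:,2]]
def place(v,L):
    c,s=np.cos(v[2]),np.sin(v[2])
    L=np.array(L,float)
    return np.c_[v[0]+c*L[:,0]-s*L[:,1],v[1]+s*L[:,0]+c*L[:,1],L[:,2]]
def fit(r,L,px,v0):
    s=least_squares(lambda v:(proj(r,place(v,L))-px).ravel(),v0,loss="soft_l1")
    return s.x,proj(r,place(s.x,L))-px
E
python3 - <<'E'
from h import *
r=pickle.load(open("cams.pkl","rb"))["top"]
o=lambda a:np.array(a)/4.4+[180,190]-.4
# gauge; +y is toward image left-up => world +y, slightly +x
L=[[0,.026,.041],[0,-.026,.041],[0,-.117,.046],[0,.052,.062]]
px=o([[400,157],[521,223],[736,332],[338,111]])
for y0 in(1.2,-.4,.4):
    v,e=fit(r,L,px,[.55,-.3,y0]);print("gauge",v,e.round(2).tolist())
R=[[-.027,.048,.008],[.027,.048,.008],[.027,-.048,.008],[-.027,-.048,.008]]
q=o([[37,445],[103,322],[318,430],[260,558]])
v,e=fit(r,R,q,[.45,-.3,v[2]]);print("rack",v,e.round(2).tolist())
v,e=fit(r,[[0,.048,.046],[0,-.048,.046]],o([[53,377],[282,488]]),v);print("roller",v,e.round(2).tolist())
from scipy.spatial.transform import Rotation as T
from workcell import bot
s=bot.read_state();print(T.from_rotvec(s["tcp_rot"]).as_matrix().round(3).tolist(),s["tool_pos"])
E
```

```text
gauge [ 0.54246488 -0.36535642 -0.47604236] [[-0.16, -0.19], [-0.16, -0.54], [0.1, 0.25], [0.21, 0.45]]
gauge [ 0.54246488 -0.36535642 -0.47604236] [[-0.16, -0.19], [-0.16, -0.54], [0.1, 0.25], [0.21, 0.45]]
gauge [ 0.54246488 -0.36535642 -0.47604236] [[-0.16, -0.19], [-0.16, -0.54], [0.1, 0.25], [0.21, 0.45]]
rack [ 0.44856966 -0.26044524 -0.44129291] [[-0.3, 0.21], [-0.37, -0.43], [1.15, 0.1], [-0.12, 0.06]]
roller [ 0.44829964 -0.25852077 -0.42864169] [[-0.57, -0.26], [0.57, 0.25]]
[[0.93, 0.367, -0.001], [0.367, -0.93, 0.002], [0.0, -0.002, -1.0]] [ 0.2476451  -0.62760046  0.40347348]
```

Emit:
drive_tool(
  increments=[
    {"delta_pos": [27,-22,4],"turn": 0,"jaw": 1},
    {"delta_pos": [27,-22,4],"turn": 0,"jaw": 1},
    {"delta_pos": [27,-22,4],"turn": 0,"jaw": 1},
    {"delta_pos": [27,-22,4],"turn": 0,"jaw": 1},
    {"delta_pos": [27,-22,4],"turn": 0,"jaw": 1},
    {"delta_pos": [27,-22,4],"turn": 0,"jaw": 1},
  ],
)

```text
time: 0.6
tool_pos: [0.3503, -0.444, 0.3799]
tcp_rot: [-3.086, -0.586, 0.0]
wrist_force: [0.5, -0.3, 0.8]
width: 1.0
grip_force: 0.0
```

Emit:
drive_tool(
  increments=[
    {"delta_pos": [27,-22,4],"turn": 0,"jaw": 1},
    {"delta_pos": [27,-22,4],"turn": 0,"jaw": 1},
    {"delta_pos": [27,-22,4],"turn": 0,"jaw": 1},
    {"delta_pos": [27,-22,4],"turn": 0,"jaw": 1},
    {"delta_pos": [27,-22,4],"turn": 0,"jaw": 1},
    {"delta_pos": [27,-22,4],"turn": 0,"jaw": 1},
  ],
)

```text
time: 1.1
tool_pos: [0.4525, -0.2617, 0.3561]
tcp_rot: [-3.086, -0.586, 0.001]
wrist_force: [0.4, -0.7, -0.9]
width: 1.003
grip_force: 0.0
```

Emit:
drive_tool(
  increments=[
    {"delta_pos": [0,0,0],"turn": -0.109,"jaw": 1},
    {"delta_pos": [0,0,0],"turn": -0.109,"jaw": 1},
    {"delta_pos": [0,0,0],"turn": -0.109,"jaw": 1},
    {"delta_pos": [0,0,0],"turn": -0.109,"jaw": 1},
    {"delta_pos": [0,0,0],"turn": -0.109,"jaw": 1},
    {"delta_pos": [0,0,0],"turn": -0.109,"jaw": 1},
    {"delta_pos": [0,0,0],"turn": -0.109,"jaw": 1},
    {"delta_pos": [0,0,0],"turn": 0,"jaw": 1},
  ],
)

```text
time: 1.77
tool_pos: [0.452, -0.2632, 0.3562]
tcp_rot: [-2.643, -1.697, 0.001]
wrist_force: [0.4, -0.5, 0.4]
width: 1.0
grip_force: 0.0
```

```bash
python3 - <<'E'
from workcell import bot
import cv2,pickle
s=bot.read_state();r=bot.read_camera("wrist")
pickle.dump((s,r),open("w1.pkl","wb"));cv2.imwrite("pics/w1.png",r["pixels"][:,:,::-1])
from scipy.spatial.transform import Rotation as T
print(s["time"],s["tool_pos"],T.from_rotvec(s["tcp_rot"]).as_matrix().round(4).tolist(),s["q"],r["fovy"],r["cx"],r["cy"],r["hand_eye"])
E
```

```text
1.7667 [ 0.45201788 -0.26320945  0.35617726] [[0.4162, 0.9093, -0.0008], [0.9093, -0.4162, 0.0005], [0.0001, -0.001, -1.0]] [-5.74918498e-01  1.31473707e-02  1.97983097e+00 -1.81184332e-05
  1.14958478e+00 -1.45665879e-01] 69.46602261449873 282.02272639806625 212.7467451650403 [[ 7.80914557e-04 -9.60823314e-01 -2.77160513e-01  6.96937939e-02]
 [ 9.99999646e-01  6.63190022e-04  5.18493216e-04 -5.03968487e-04]
 [-3.14370283e-04 -2.77160820e-01  9.60823491e-01  3.01811504e-02]
 [ 0.00000000e+00  0.00000000e+00  0.00000000e+00  1.00000000e+00]]
```

View pics/w1.png

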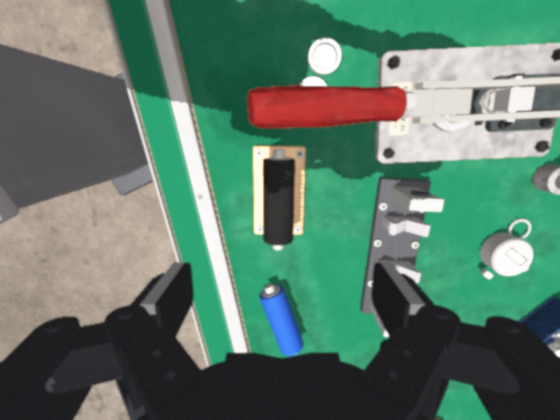

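Here the roller's stub ends are near (278,152) and (278,249). The red lever handle ends near (250,107), and I'll triangulate it to check the clearance.

```bash
cat >> h.py <<'E'
from scipy.spatial.transform import Rotation as T
def wcam(s,r):
    W=np.eye(4);W[:3,:3]=T.from_rotvec(s["tcp_rot"]).as_matrix();W[:3,3]=s["tool_pos"]
    r=dict(r);r["camera_from_world"]=np.linalg.inv(W@np.array(r["hand_eye"]));return r
E
python3 - <<'E'
from h import *
s,w=pickle.load(open("w1.pkl","rb"));w=wcam(s,w)
t=pickle.load(open("cams.pkl","rb"))["top"]
v,e=fit(w,[[0,.048,.046],[0,-.048,.046]],np.array([[278.5,152],[277.5,249]]),[.448,-.26,-.43]);print("roller",v,e.round(1).tolist())
print("pred gauge stop_top, rests", proj(w,place([.5425,-.3654,-.476],[[0,.052,.062],[0,.026,.041],[0,-.026,.041]])).round(0).tolist())
for n,a,b in(("tip",(252,107),(165,270)),("neck",(403,104),(191,216))):
    x=least_squares(lambda p:np.r_[proj(w,p)[0]-a,proj(t,p)[0]-b],[.45,-.15,.05]);p=x.x
    c=p-[.4485,-.2595,0];print(n,p.round(3),"tool xy",(.416*c[0]+.909*c[1]).round(3),(.909*c[0]-.416*c[1]).round(3),x.cost)
E
```

```text
roller [ 0.44742192 -0.26240106 -0.44218088] [[0.0, -0.4], [-0.0, 0.5]]
pred gauge stop_top, rests [[423.0, 210.0], [409.0, 229.0], [401.0, 276.0]]
tip [ 0.467 -0.181  0.112] tool xy 0.079 -0.015 3.614195602384769
neck [ 0.553 -0.219  0.129] tool xy 0.08 0.078 4.063248728867522
```

Emit:
drive_tool(
  increments=[
    {"delta_pos": [0,-4.7,25],"turn": 0.008,"jaw": 1},
    {"delta_pos": [0,0,25],"turn": 0,"jaw": 1},
    {"delta_pos": [0,0,25],"turn": 0,"jaw": 1},
    {"delta_pos": [0,0,20],"turn": 0,"jaw": 1},
    {"delta_pos": [0,0,0],"turn": 0,"jaw": 1},
    {"delta_pos": [0,0,0],"turn": 0,"jaw": 1},
  ],
)

```text
time: 2.32
tool_pos: [0.4473, -0.261, 0.2605]
tcp_rot: [-2.652, -1.679, 0.002]
wrist_force: [0.9, -0.3, 0.2]
width: 1.001
grip_force: 0.0
```

```bash
python3 - <<'E'
from workcell import bot
import cv2,pickle
s=bot.read_state();r=bot.read_camera("wrist")
pickle.dump((s,r),open("w2.pkl","wb"));cv2.imwrite("pics/w2.png",r["pixels"][:,:,::-1])
print(s["tool_pos"],s["tcp_rot"])
E
```

```text
[ 0.44729826 -0.26101595  0.26046615] [-2.65159887e+00 -1.67871564e+00  2.36460422e-03]
```

View pics/w2.png

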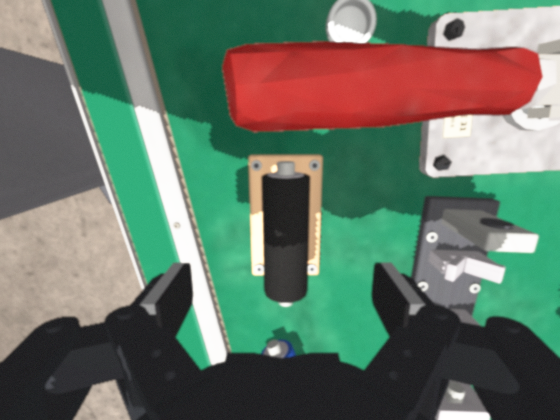

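The roller stands upright at column 286, with stub ends at rows about 162 and 305. The fingers are centred near column 282.

```bash
python3 - <<'E'
from h import *
s,w=pickle.load(open("w2.pkl","rb"));w=wcam(s,w);R=T.from_rotvec(s["tcp_rot"]).as_matrix()
v,e=fit(w,[[0,.048,.046],[0,-.048,.046]],np.array([[286.5,162],[285.5,306]]),[.448,-.26,-.43]);print("roller",v,e.round(1).tolist())
c=np.r_[v[:2],.046]-s["tool_pos"];print("tool frame",c@R, np.arctan2(R[1,1],R[0,1]))
E
```

```text
roller [ 0.44852335 -0.2617191  -0.4442895 ] [[-0.0, 1.1], [0.0, -3.4]]
tool frame [-2.13626921e-04  2.17354636e-03  2.14459686e-01] -0.44199604296551137
```

Emit:
drive_tool(
  increments=[
    {"delta_pos": [0,1.2,16],"turn": 0,"jaw": 1},
    {"delta_pos": [0,0,16],"turn": 0,"jaw": 1},
    {"delta_pos": [0,0,16],"turn": 0,"jaw": 1},
    {"delta_pos": [0,0,15.5],"turn": 0,"jaw": 1},
    {"delta_pos": [0,0,0],"turn": 0,"jaw": 1},
    {"delta_pos": [0,0,0],"turn": 0,"jaw": 1},
  ],
)

```text
time: 2.87
tool_pos: [0.4495, -0.2623, 0.1992]
tcp_rot: [2.653, 1.682, 0.001]
wrist_force: [-0.4, -0.1, 0.7]
width: 1.0
grip_force: 0.0
```

Emit:
drive_tool(
  increments=[
    {"delta_pos": [0,0,0],"turn": 0,"jaw": 0.2},
    {"delta_pos": [0,0,0],"turn": 0,"jaw": 0},
    {"delta_pos": [0,0,0],"turn": 0,"jaw": -0.2},
    {"delta_pos": [0,0,0],"turn": 0,"jaw": -0.3},
    {"delta_pos": [0,0,0],"turn": 0,"jaw": -0.45},
    {"delta_pos": [0,0,0],"turn": 0,"jaw": -0.6},
    {"delta_pos": [0,0,0],"turn": 0,"jaw": -0.8},
    {"delta_pos": [0,0,0],"turn": 0,"jaw": -0.8},
  ],
  grip_force=40,
)

```text
time: 3.53
tool_pos: [0.4486, -0.2618, 0.1991]
tcp_rot: [-2.651, -1.682, 0.002]
wrist_force: [-4.2, 2.2, 8.4]
width: 0.338
grip_force: 39.0
```

Emit:
drive_tool(
  increments=[
    {"delta_pos": [0,0,-5],"turn": 0,"jaw": -0.8},
    {"delta_pos": [0,0,-10],"turn": 0,"jaw": -0.8},
    {"delta_pos": [0,0,-20],"turn": 0,"jaw": -0.8},
    {"delta_pos": [0,0,-20],"turn": 0,"jaw": -0.8},
    {"delta_pos": [0,0,-20],"turn": 0,"jaw": -0.8},
    {"delta_pos": [0,0,-15],"turn": 0,"jaw": -0.8},
    {"delta_pos": [0,0,0],"turn": 0,"jaw": -0.8},
    {"delta_pos": [0,0,0],"turn": 0,"jaw": -0.8},
  ],
  grip_force=60,
)

```text
time: 4.2
tool_pos: [0.4495, -0.2622, 0.2894]
tcp_rot: [2.65, 1.682, 0.002]
wrist_force: [-0.3, -0.5, -2.0]
width: 0.334
grip_force: 59.4
```

Emit:
drive_tool(
  increments=[
    {"delta_pos": [0,0,-20],"turn": 0.034,"jaw": -0.8},
    {"delta_pos": [-12,12,-20],"turn": 0,"jaw": -0.8},
    {"delta_pos": [-16,16,0],"turn": 0,"jaw": -0.8},
    {"delta_pos": [-16,16,0],"turn": 0,"jaw": -0.8},
    {"delta_pos": [-16,16,0],"turn": 0,"jaw": -0.8},
    {"delta_pos": [0,0,0],"turn": 0,"jaw": -0.8},
    {"delta_pos": [0,0,0],"turn": 0,"jaw": -0.8},
  ],
)

```text
time: 4.78
tool_pos: [0.4747, -0.3432, 0.3262]
tcp_rot: [-2.679, -1.634, 0.002]
wrist_force: [0.2, 0.3, -3.0]
width: 0.333
grip_force: 59.7
```

```bash
python3 - <<'E'
from workcell import bot
import cv2,pickle
s=bot.read_state();r=bot.read_camera("wrist")
pickle.dump((s,r),open("w3.pkl","wb"));cv2.imwrite("pics/w3.png",cv2.resize(r["pixels"][:,:,::-1],(800,600),interpolation=cv2.INTER_CUBIC))
print(s["tool_pos"],s["tcp_rot"])
E
```

```text
[ 0.47468533 -0.34324072  0.32616124] [-2.67940083e+00 -1.63430896e+00  1.58072417e-03]
```

View pics/w3.png

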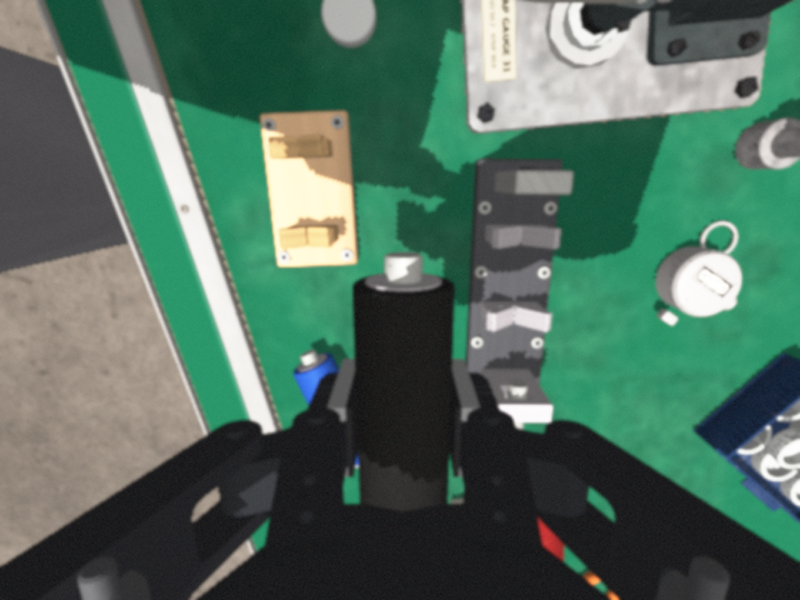

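Stop top is centred near (542,181) in this enlarged view, the +y rest's lips near (525,237) and the -y rest near (518,320). The roller is held square at column 404.

```bash
python3 - <<'E'
from h import *
s,w=pickle.load(open("w3.pkl","rb"));w=wcam(s,w);R=T.from_rotvec(s["tcp_rot"]).as_matrix();k=800/560
g=[.5425,-.3654,-.476]
L=[[0,.0575,.062],[0,.026,.041],[0,-.026,.041],[-.027,.03,.01],[.027,.03,.01]]
print("pred",(proj(w,place(g,L))*k).round(0).tolist())
v,e=fit(w,L[:3],np.array([[543,181],[525,238],[518,320]])/k,g);print("gauge",v,e.round(1).tolist())
for G in(g,v):
    t=place(G,[[0,-.006,.046]])[0]; print("target tool frame",((t-s["tool_pos"])@R).round(4))
print("tool yaw",np.arctan2(R[1,1],R[0,1]))
# held roller: end face stub centre/ front at tool x?
for x in(.044,.048,.052): print(x,(proj(w,(s["tool_pos"]+R@[x,0,.153]))*k).round(0))
E
```

```text
pred [[541.0, 181.0], [525.0, 237.0], [518.0, 321.0], [472.0, 225.0], [554.0, 225.0]]
gauge [ 0.54249335 -0.36530139 -0.49285409] [[-0.3, 0.1], [0.6, -0.8], [-0.2, 0.7]]
target tool frame [0.0051 0.0713 0.2799]
target tool frame [0.0052 0.0712 0.2799]
tool yaw -0.4753834078789718
0.044 [[404. 272.]]
0.048 [[404. 258.]]
0.052 [[404. 244.]]
```

Emit:
drive_tool(
  increments=[
    {"delta_pos": [1,14,0],"turn": 0,"jaw": -0.8},
    {"delta_pos": [1,18,0],"turn": 0,"jaw": -0.8},
    {"delta_pos": [1,18,0],"turn": 0,"jaw": -0.8},
    {"delta_pos": [1,14,0],"turn": 0,"jaw": -0.8},
    {"delta_pos": [1,7.3,0],"turn": 0,"jaw": -0.8},
    {"delta_pos": [0,0,20],"turn": 0,"jaw": -0.8},
    {"delta_pos": [0,0,20],"turn": 0,"jaw": -0.8},
    {"delta_pos": [0,0,20],"turn": 0,"jaw": -0.8},
  ],
)

```text
time: 5.5
tool_pos: [0.5405, -0.3698, 0.2672]
tcp_rot: [-2.68, -1.638, 0.0]
wrist_force: [0.7, -1.1, -2.5]
width: 0.331
grip_force: 59.9
```

Emit:
drive_tool(
  increments=[
    {"delta_pos": [0,0,20],"turn": 0,"jaw": -0.8},
    {"delta_pos": [0,0,15],"turn": 0,"jaw": -0.8},
    {"delta_pos": [0,0,12],"turn": 0,"jaw": -0.8},
    {"delta_pos": [0,0,9],"turn": 0,"jaw": -0.8},
    {"delta_pos": [0,0,0],"turn": 0,"jaw": -0.8},
    {"delta_pos": [0,0,0],"turn": 0,"jaw": -0.8},
    {"delta_pos": [0,0,0],"turn": 0,"jaw": -0.8},
  ],
)

```text
time: 6.08
tool_pos: [0.5412, -0.3711, 0.2133]
tcp_rot: [2.679, 1.637, 0.001]
wrist_force: [0.3, -0.0, -2.1]
width: 0.33
grip_force: 59.9
```

```bash
python3 - <<'E'
from h import *
from workcell import bot
s=bot.read_state();R=T.from_rotvec(s["tcp_rot"]).as_matrix()
print(((place([.5425,-.3654,-.476],[[0,-.006,.046]])[0]-s["tool_pos"])@R).round(4),s["tool_pos"],s["wrist_force"])
E
```

```text
[-0.0003 -0.0018  0.1673] [ 0.54124262 -0.37106799  0.2132995 ] [ 0.3362513  -0.03612653 -2.07934533]
```

Emit:
drive_tool(
  increments=[
    {"delta_pos": [0,-1.6,5],"turn": 0,"jaw": -0.8},
    {"delta_pos": [0,0,4],"turn": 0,"jaw": -0.8},
    {"delta_pos": [0,0,2],"turn": 0,"jaw": -0.8},
    {"delta_pos": [0,0,0],"turn": 0,"jaw": -0.8},
    {"delta_pos": [0,0,0],"turn": 0,"jaw": -0.8},
  ],
)

```text
time: 6.5
tool_pos: [0.5395, -0.3702, 0.2014]
tcp_rot: [2.68, 1.637, 0.001]
wrist_force: [1.0, -1.1, -2.4]
width: 0.338
grip_force: 60.0
```

Emit:
drive_tool(
  increments=[
    {"delta_pos": [0,0,1],"turn": 0,"jaw": -0.8},
    {"delta_pos": [0,0,1],"turn": 0,"jaw": -0.8},
    {"delta_pos": [0,0,0],"turn": 0,"jaw": -0.8},
    {"delta_pos": [0,0,0],"turn": 0,"jaw": -0.8},
  ],
)

```text
time: 6.83
tool_pos: [0.5401, -0.3706, 0.2002]
tcp_rot: [2.679, 1.636, 0.002]
wrist_force: [1.8, -0.9, 2.1]
width: 0.333
grip_force: 60.3
```

Emit:
drive_tool(
  increments=[
    {"delta_pos": [0,0,0],"turn": 0,"jaw": -0.3},
    {"delta_pos": [0,0,0],"turn": 0,"jaw": -0.2},
    {"delta_pos": [0,0,0],"turn": 0,"jaw": -0.1},
    {"delta_pos": [0,0,0],"turn": 0,"jaw": 0.0},
    {"delta_pos": [0,0,0],"turn": 0,"jaw": 0.2},
    {"delta_pos": [0,0,0],"turn": 0,"jaw": 0.3},
    {"delta_pos": [0,0,0],"turn": 0,"jaw": 0.3},
    {"delta_pos": [0,0,0],"turn": 0,"jaw": 0.3},
  ],
)

```text
time: 7.5
tool_pos: [0.5392, -0.37, 0.199]
tcp_rot: [-2.68, -1.637, 0.0]
wrist_force: [0.1, 0.4, -0.4]
width: 0.652
grip_force: 0.0
```

Emit:
drive_tool(
  increments=[
    {"delta_pos": [0,0,-10],"turn": 0,"jaw": 0.3},
    {"delta_pos": [0,0,-15],"turn": 0,"jaw": 0.3},
    {"delta_pos": [0,0,-20],"turn": 0,"jaw": 0.3},
    {"delta_pos": [0,0,-20],"turn": 0,"jaw": 0.3},
    {"delta_pos": [0,0,-20],"turn": 0,"jaw": 0.3},
    {"delta_pos": [0,0,0],"turn": 0,"jaw": 0.3},
    {"delta_pos": [0,0,0],"turn": 0,"jaw": 0.3},
  ],
)

```text
time: 8.08
tool_pos: [0.54, -0.3706, 0.2868]
tcp_rot: [2.677, 1.636, 0.003]
wrist_force: [-0.0, -0.2, -0.7]
width: 0.651
grip_force: 0.0
```

```bash
python3 - <<'E'
from workcell import bot
import cv2,pickle
s=bot.read_state();r=bot.read_camera("wrist")
pickle.dump((s,r),open("w4.pkl","wb"));cv2.imwrite("pics/w4.png",cv2.resize(r["pixels"][:,:,::-1],(800,600),interpolation=cv2.INTER_CUBIC))
print(s["tool_pos"],s["tcp_rot"])
E
```

```text
[ 0.54003107 -0.37059999  0.28681453] [2.67727220e+00 1.63561427e+00 2.63852804e-03]
```

View pics/w4.png

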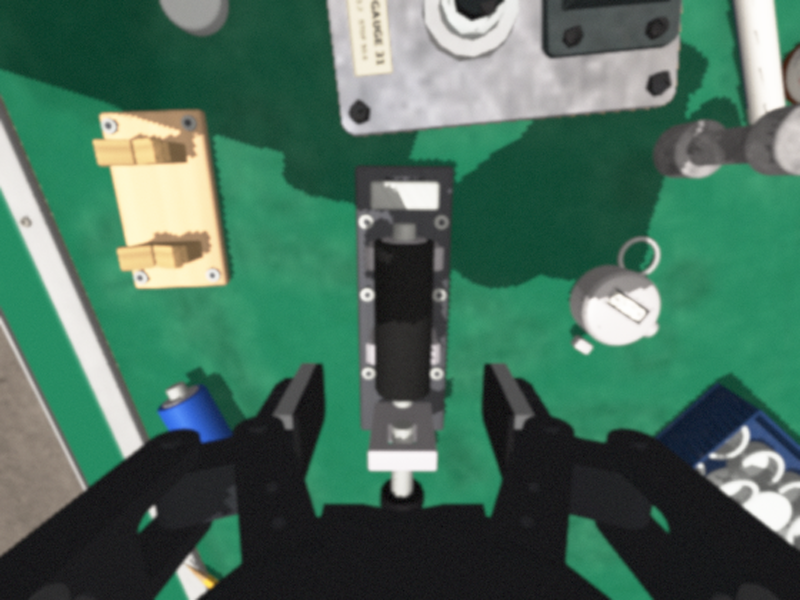

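The roller lies in both V rests, along the gauge axis (column 403) and clear of both stop and nose. The plunger head is at (402,495). Next I shut the fingers and move behind the plunger.

Emit:
drive_tool(
  increments=[
    {"delta_pos": [-20,0,0],"turn": 0,"jaw": -1},
    {"delta_pos": [-30,0,0],"turn": 0,"jaw": -1},
    {"delta_pos": [-30,0,0],"turn": 0,"jaw": -1},
    {"delta_pos": [-30,0,0],"turn": 0,"jaw": -1},
    {"delta_pos": [-24,0,0],"turn": 0,"jaw": -1},
    {"delta_pos": [0,0,0],"turn": 0,"jaw": -1},
    {"delta_pos": [0,0,0],"turn": 0,"jaw": -1},
    {"delta_pos": [0,0,0],"turn": 0,"jaw": -1},
  ],
  grip_force=40,
)

```text
time: 8.8
tool_pos: [0.4778, -0.4886, 0.2826]
tcp_rot: [-2.679, -1.635, 0.0]
wrist_force: [0.2, -0.2, 0.5]
width: -0.003
grip_force: 0.0
```

Emit:
drive_tool(
  increments=[
    {"delta_pos": [0,0,25],"turn": 0,"jaw": -1},
    {"delta_pos": [0,0,25],"turn": 0,"jaw": -1},
    {"delta_pos": [0,0,20],"turn": 0,"jaw": -1},
    {"delta_pos": [0,0,12],"turn": 0,"jaw": -1},
    {"delta_pos": [0,0,0],"turn": 0,"jaw": -1},
    {"delta_pos": [0,0,0],"turn": 0,"jaw": -1},
  ],
)

```text
time: 9.3
tool_pos: [0.4785, -0.4882, 0.2013]
tcp_rot: [-2.678, -1.638, 0.0]
wrist_force: [-0.3, -0.5, 0.9]
width: -0.001
grip_force: 0.0
```

```bash
python3 - <<'E'
from h import *
from workcell import bot
import cv2
s=bot.read_state();R=T.from_rotvec(s["tcp_rot"]).as_matrix()
print("face in tool",((place([.5425,-.3654,-.476],[[0,-.117,.046]])[0]-s["tool_pos"])@R).round(4),s["tool_pos"],s["wrist_force"],s["width"])
r=bot.read_camera("wrist");cv2.imwrite("pics/w5.png",cv2.resize(r["pixels"][:,:,::-1],(800,600)))
E
```

```text
face in tool [0.0214 0.001  0.1553] [ 0.47845829 -0.48822307  0.20129108] [-0.26924329 -0.48942632  0.91348338] -0.001270600264628583
```

View pics/w5.png

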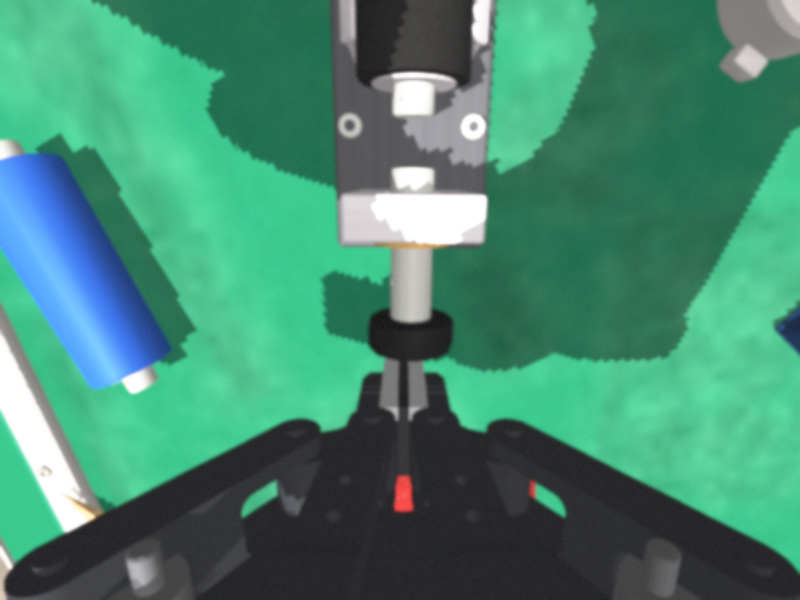

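The head is at (410,335), straight ahead of the shut fingers at (404,385). The face is about 10 mm beyond the finger side.

Emit:
drive_tool(
  increments=[
    {"delta_pos": [4,1,0],"turn": 0,"jaw": -1},
    {"delta_pos": [4,0,0],"turn": 0,"jaw": -1},
    {"delta_pos": [3,0,0],"turn": 0,"jaw": -1},
    {"delta_pos": [3,0,0],"turn": 0,"jaw": -1},
    {"delta_pos": [3,0,0],"turn": 0,"jaw": -1},
    {"delta_pos": [3,0,0],"turn": 0,"jaw": -1},
    {"delta_pos": [0,0,0],"turn": 0,"jaw": -1},
  ],
)

```text
time: 9.93
tool_pos: [0.4887, -0.4723, 0.2033]
tcp_rot: [2.678, 1.637, 0.0]
wrist_force: [-0.1, -4.0, 2.7]
width: 0.001
grip_force: 1.8
```

Emit:
drive_tool(
  increments=[
    {"delta_pos": [2,0,0],"turn": 0,"jaw": -1},
    {"delta_pos": [2,0,0],"turn": 0,"jaw": -1},
    {"delta_pos": [2,0,0],"turn": 0,"jaw": -1},
    {"delta_pos": [2,0,0],"turn": 0,"jaw": -1},
    {"delta_pos": [0,0,0],"turn": 0,"jaw": -1},
    {"delta_pos": [0,0,0],"turn": 0,"jaw": -1},
  ],
)

```text
time: 10.43
tool_pos: [0.492, -0.4656, 0.2028]
tcp_rot: [2.679, 1.637, -0.001]
wrist_force: [-1.0, -5.4, 3.6]
width: -0.003
grip_force: 2.8
```

Emit:
drive_tool(
  increments=[
    {"delta_pos": [2,0,0],"turn": 0,"jaw": -1},
    {"delta_pos": [2,0,0],"turn": 0,"jaw": -1},
    {"delta_pos": [0,0,0],"turn": 0,"jaw": -1},
  ],
)

```text
time: 10.68
tool_pos: [0.4937, -0.4623, 0.2028]
tcp_rot: [2.679, 1.637, -0.001]
wrist_force: [-1.9, -6.9, 3.7]
width: 0.002
grip_force: 3.3
```

Emit:
drive_tool(
  increments=[
    {"delta_pos": [1,0,0],"turn": 0,"jaw": -1},
    {"delta_pos": [1,0,0],"turn": 0,"jaw": -1},
    {"delta_pos": [0,0,0],"turn": 0,"jaw": -1},
  ],
)

```text
time: 10.93
tool_pos: [0.4941, -0.4615, 0.2029]
tcp_rot: [2.677, 1.636, -0.004]
wrist_force: [-3.1, -11.0, 2.0]
width: 0.001
grip_force: 5.5
```

Emit:
drive_tool(
  increments=[
    {"delta_pos": [1,0,0],"turn": 0,"jaw": -1},
    {"delta_pos": [1,0,0],"turn": 0,"jaw": -1},
    {"delta_pos": [0,0,0],"turn": 0,"jaw": -1},
    {"delta_pos": [0,0,0],"turn": 0,"jaw": -1},
  ],
)

```text
time: 11.27
tool_pos: [0.4943, -0.461, 0.203]
tcp_rot: [2.676, 1.636, -0.007]
wrist_force: [-6.9, -15.2, 0.6]
width: -0.002
grip_force: 8.1
```

The force has climbed to 17 N with no more travel, so the plunger is at its hard stop. Now I back off.

Emit:
drive_tool(
  increments=[
    {"delta_pos": [-4,0,0],"turn": 0,"jaw": -1},
    {"delta_pos": [-4,0,0],"turn": 0,"jaw": -1},
    {"delta_pos": [-5,0,0],"turn": 0,"jaw": -1},
    {"delta_pos": [-5,0,0],"turn": 0,"jaw": -1},
    {"delta_pos": [-6,0,0],"turn": 0,"jaw": -1},
    {"delta_pos": [-8,0,0],"turn": 0,"jaw": -1},
    {"delta_pos": [-10,0,0],"turn": 0,"jaw": -1},
    {"delta_pos": [-10,0,0],"turn": 0,"jaw": -1},
  ],
)

```text
time: 11.93
tool_pos: [0.4711, -0.5036, 0.2009]
tcp_rot: [-2.678, -1.637, 0.0]
wrist_force: [-0.1, 0.3, 0.2]
width: 0.001
grip_force: 0.0
```

Emit:
drive_tool(
  increments=[
    {"delta_pos": [-10,0,-10],"turn": 0,"jaw": -1},
    {"delta_pos": [0,0,-25],"turn": 0,"jaw": -1},
    {"delta_pos": [0,0,-25],"turn": 0,"jaw": -1},
    {"delta_pos": [0,0,-25],"turn": 0,"jaw": -1},
    {"delta_pos": [0,0,0],"turn": 0,"jaw": -1},
    {"delta_pos": [0,0,0],"turn": 0,"jaw": -1},
  ],
)

```text
time: 12.43
tool_pos: [0.4675, -0.5142, 0.2905]
tcp_rot: [2.677, 1.635, 0.002]
wrist_force: [-0.4, 0.2, -0.2]
width: -0.006
grip_force: 0.0
```

```bash
python3 - <<'E'
from h import *
from workcell import bot
import cv2
s=bot.read_state();r=bot.read_camera("wrist")
pickle.dump((s,r),open("w6.pkl","wb"));cv2.imwrite("pics/w6.png",cv2.resize(r["pixels"][:,:,::-1],(800,600),interpolation=cv2.INTER_CUBIC))
w=wcam(s,r);g=[.5425,-.3654,-.476]
print("pred roller -y stub end, nose, head face:",(proj(w,place(g,[[0,-.044,.046],[0,-.0645,.046],[0,-.117,.046]]))*800/560).round(0).tolist(),s["time"],s["wrist_force"])
E
```

```text
pred roller -y stub end, nose, head face: [[398.0, 53.0], [398.0, 104.0], [398.0, 221.0]] 12.4333 [-0.40331318  0.23258811 -0.24391928]
```

View pics/w6.png

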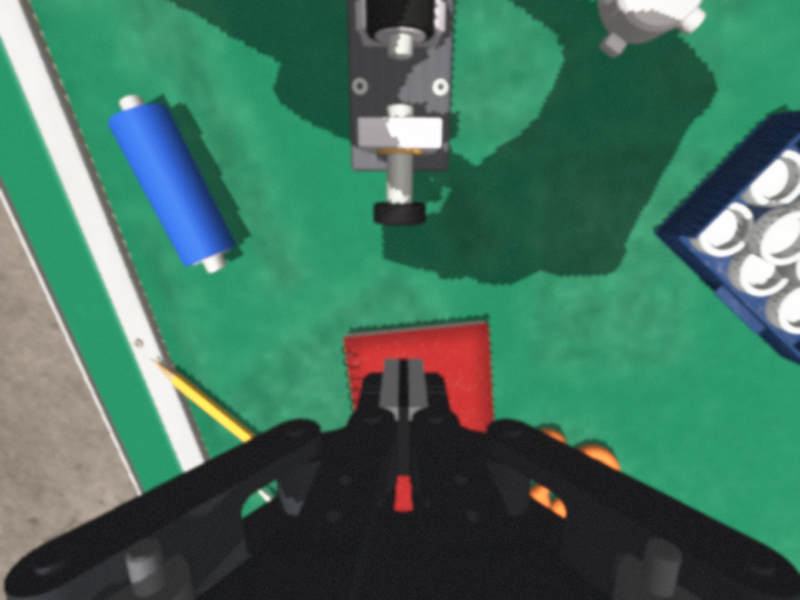

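The plunger is back out, with its face at row 223 against 221 predicted. The roller's stub end is at row 57, against 53 if it touched the stop, so it lies about 1–2 mm short, within tolerance.

```bash
python3 -c "
from workcell import bot
print(bot.finish_job())"
```

```text
the job is handed in; nothing more can be done
None
```

The job is handed in, with no verdict returned: the roller lies in the gauge's V rests about 1–2 mm from the end stop (by camera), the plunger was pushed to its hard stop and has sprung back out, and the arm never went near the plug gauge or tally counter.

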